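Twist the colour sieve up into the straining stand

TASK

Fit the steel sieve into the straining stand: carry it by its flat black grip, slide it in from the open front with its stem through the throat, push it up into the collar and twist it clockwise (seen from above) until its two lugs lock, then let go so that it hangs there. Feel gently for the slots, never force the sieve against the stand (stay below about 25 N), and leave the other things where they stand.

Things in the scene. Friction and masses are not known exactly. Their poses are not given: they have to be found in the camera images.
- sieve_grip (a point): Centre of the sieve's flat black grip, 113 mm above the sieve's flat underside (it starts upright on the desk; 129 mm tall, about 0.22 kg). z up, x along the flat of the grip: a plate 44 mm long in x, 12 mm thick in y, from 95 to 129 mm above the underside; pinch it across the 12 mm from above. Below it a round stem, 10 mm diameter, down to 47 mm above the underside.
- sieve_lugs (a point): Point on the sieve's axis at mid height of its lugs, 37.5 mm above its underside; axes as the grip's. Steel body 52 mm diameter up to 41 mm, bevelled to 40 mm at its top at 47 mm. Two opposite lugs along +x and -x, in line with the flat of the grip, reach 34.5 mm from the axis; each 9 mm wide, 5 mm thick (35 to 40 mm above the underside). Half a turn makes no difference.
- stand: Grey straining stand, fixed to the desk. Origin on the desk, on the collar's vertical axis; z up; x points to the back, where the post stands 85 mm behind the axis; the open front faces -x. Collar underside 120 mm above the desk, open below (a dish 28 mm high stands on the base); top of the yoke over the collar 153 mm. The yoke is rubber mounted: yields 0.4 mm per N up or down, at most 4 mm.
- throat (a point): Front edge of the yoke's open throat, at half the yoke plate's thickness, 47 mm before the collar's axis, 150 mm above the desk; axes as the stand's. The throat is 25 mm wide (23 mm inside) and runs straight back to the axis, for the 10 mm stem: the sieve goes in with its body under the collar (top below 120 mm) and its grip above the yoke (153 mm).
- collar_mouth (a point): Centre of the steel collar's underside; axes as the stand's. Bore 55 mm; two opposite slots in its 5 mm flange let the lugs up, 3 mm wider than a lug each side. Slots vary, unseen: from a lug line 0.63 rad counterclockwise (from above) of the y axis they are met after 0.08 to 0.70 rad of clockwise turn. Feel for them, lugs pressed up with some 4 N. The collar slips round above 0.4 N m.
- hump_top (a point): Point on the collar's axis at the height of the humps beside the slots, 129 mm above the desk (9 mm above the collar's underside): the undersides of the lugs must be lifted above it to turn clockwise out of the slots. A sprung ring bears on the sieve's top from 133.5 mm above the desk on (1.5 N, growing 0.5 N per mm, end of travel 9 mm higher). Axes as the stand's.
- seat (a point): Point on the collar's axis at the height of the lugs' seats, 125 mm above the desk, 4 mm below the hump tops. The seats lie 0.64 rad clockwise of the middle of the slots (play 0.09 rad either way, then a fixed stop). Lowered onto them past the humps, the lugs are locked under the ring's spring; the grip's centre is then 203 mm above the desk. Axes as the stand's.
- jug: Bystander, to be left alone: small banded porcelain cream jug, 74x121x109 mm. Origin at the centre of its underside.
- white_cup: Bystander, to be left alone: plain white porcelain cup with a handle, 87x112x80 mm. Origin at the centre of its underside.
- blue_pot: Bystander, to be left alone: small dark blue screw-cap colour pot, 40x42x50 mm. Origin at the centre of its underside.
- white_pot: Bystander, to be left alone: small white screw-cap pot with a blue cap, 42x44x52 mm. Origin at the centre of its underside.
- brown_jar: Bystander, to be left alone: small brown screw jar, 47x47x51 mm. Origin at the centre of its underside.

How it is judged:
By the outcome, as a careful person would: the job done as asked, in the order asked, and still so for the second after the job is handed in, with the robot touching nothing.
It also fails if it takes over 72 s, if anything falls off the work surface, if the arm or the gripper's body presses on something with over 40 N, if the wrist force passes 120 N, or if a joint passes its speed limit or range.

ROBOT

A 6-joint arm with a two-finger parallel gripper is mounted at the origin on a cart in front of the work surface, level with it; the furniture and walls round the work are solid. World frame = base frame: x ahead of the robot, y to its left, z up, the work surface at z = 0. Lengths are in m, angles in rad, forces in N, time in s.
With the tool pointing down it reaches from about 0.25 to 0.775 m from the base axis. Payload 4 kg.
Tool frame: the origin (TCP) lies at the centre of the arm's flange, where the gripper is bolted on; the fingertips stand 199 mm ahead of it and the grasp point (between the pads) lies 180 mm ahead of it (robot.tcp_to_tips is the z of the fingertips in the tool frame, in m); z points along the fingers, y is the line along which they close (so a half turn about z gives the same grasp; the last joint's range is limited). The gripper opens to 94 mm and grips with 3 to 60 N. Pads are 16 mm wide; open, the fingers measure 119 mm over their backs; the gripper's body (75 mm by 177 mm) begins 78 mm behind the grasp point.
Start: joints at [-1.26, 0.087, 1.371, -0, 1.684, -0.103], TCP at [0.221, -0.504, 0.405] pointing down, gripper open.
Joint ranges: [-3.1, 3.1], [-0.76, 2.03], [0.27, 2.55], [-1.08, 4.22], [0.17, 2.65], [-2.57, 2.57]. Speed limits (rad/s): [2.79, 2.79, 3.14, 3.14, 3.14, 3.14].

INTERFACE

Orientations are given as [roll, pitch, yaw] about the fixed x, y, z axes, in that order (R = Rz(yaw) Ry(pitch) Rx(roll)).
In Python, from bench import robot gives the robot as it stands.
- The arm moves only by the tool play_rows, never from a script. Its arguments are lists of equal length, an entry for each row: "translation": the shift along the tool's x, y, z scaled (see below), a list of three; "twist": the turn, a rotation vector about the tool's x, y, z scaled (see below), a list of three; "gripper": the opening, from -1 (shut) to 1 (fully open). A call has 1 to 8 rows; each row shifts and turns the commanded pose from where the row before left it, along the tool's axes as they then stand; what a row does not reach is not made up. The controller multiplies each number of a shift by 0.04 m and each number of a turn by 0.1 rad. A row lasts 1/10 s, in which the tool goes at most 50 mm and 8.59 degrees, less where a joint would pass 70% of its speed; a pose out of reach is approached as far as the arm can. A call with a number of a shift or a turn outside -1 to 1 is refused whole. A call with a gripper value outside its range is refused whole. The fingers move at their own pace and stop on an object; the grip force is fixed at half the most. Time passes only in rows, so rows that do not move let the fingers close. It gives the time, the measured TCP pose, the force, the opening and the grip force at its end, in the units of the state.
- robot.get_obs(): the state, without advancing time (a new reading comes with each control period).
- robot.snapshot(name): name is "side" or "top"; returns the picture (420x560x3 uint8, red, green, blue); there is no depth.
- robot.camera_model(name): a dict with "camera_matrix" (3x3 intrinsics, pixels), "rvec" (rotation vector, rad) and "tvec" (3), from world to camera coordinates, as OpenCV has them. Camera axes: x right, y down, z forward; pixel columns grow to the right and rows downward; lengths in m; the calibration is good to about 2 mm. A picture is of the moment at which its call begins. camera_model takes no time and is no camera call.
- robot.close_job(): hands the job in; it is judged then, once.
Trained networks look in the newest picture that a camera, given by its name, has taken for a name from the list of things; names that differ only in an ending like _2 or _b are one class to them, and where a whole thing is asked for, a point or a joint stands for the part that bears it (a point fixed in the world has none). Each returns a list of dicts, best first, with "score" (0 to 1); they miss things now and then, are a little off and sometimes report something else, mostly with a low value. They report only what shows in the picture. A call takes as long as a camera call.
- robot.recognise(name, camera): "centre" ([x, y, z] in m, in world coordinates, good to about 4 mm: the middle of the surface that is visible of it).
- robot.spot_point(name, camera): "centre" ([x, y, z] in m, in world coordinates, good to about 4 mm: a listed point, or the origin of a listed thing).
The state is a dict: "time": time; "joint_positions": joint angles; "qvel": joint speeds; "joint_torque": joint torques, N m; "tool_pos": TCP position; "ee_rot": TCP orientation; "wrist_force": force on the tool from outside, world axes, zero at the start; "wrist_torque": the same for the moment, N m; "width": finger opening in m; "finger_force": force on a finger pad.
Only numpy, scipy, OpenCV 4.12 (cv2) and the standard library are available. Lean on these libraries where they do the work, as an engineer would, in place of code of your own. Each camera call takes 0.05 s, during which the arm holds its last target. There are 200 camera calls.

## Working session

There is one attempt and no reset: what is moved stays moved. The work goes in short steps, Python scripts to look and compute and a tool call to move; the robot and the scene stay as the last step left them, time stands still between calls to the robot, and variables do not carry over. Pictures are saved under pics/ and viewed, at most 10 in all, crops included, and the job is handed in when it is done.

Besides the shell and the picture viewer there is one more tool, called after "Call:" by a JSON object that holds its "api" and its "payload". play_rows: Moves the arm, as the interface text tells. Its arguments: {"type":"object","properties":{"translation":{"type":"array","items":{"type":"array","items":{"type":"number","minimum":-1,"maximum":1}}},"twist":{"type":"array","items":{"type":"array","items":{"type":"number","minimum":-1,"maximum":1}}},"gripper":{"type":"array","items":{"type":"number"}}},"required":["translation","twist","gripper"]}

```bash
ls; mkdir -p pics; cat > h.py <<'E'
from bench import robot
import numpy as np, cv2
def save(n,f):
    im=robot.snapshot(n); cv2.imwrite('pics/'+f,im[:,:,::-1]); return im
def cam(n):
    m=robot.camera_model(n); return np.array(m['camera_matrix'],float),np.array(m['rvec'],float),np.array(m['tvec'],float)
def proj(n,p):
    K,r,t=cam(n); return cv2.projectPoints(np.array(p,float).reshape(-1,3),r,t,K,None)[0].reshape(-1,2)
def tri(a,pa,b,pb):
    P=[]
    for n in(a,b):
        K,r,t=cam(n); P.append(K@np.c_[cv2.Rodrigues(r)[0],t.reshape(3,1)])
    X=cv2.triangulatePoints(P[0],P[1],np.array(pa,float).reshape(2,1),np.array(pb,float).reshape(2,1)); return (X[:3]/X[3]).ravel()
E
python3 - <<'E'
from h import *
np.set_printoptions(precision=4,suppress=True)
a=save('side','s0.png');b=save('top','t0.png')
for n in('side','top'):
    K,r,t=cam(n);R=cv2.Rodrigues(r)[0];print(n,K[0,0],-R.T@t.ravel(),R[2])
    for x in('sieve_grip','sieve_lugs','stand','throat','collar_mouth'):
        print(n,x,[(np.round(d['centre'],4),round(d['score'],2)) for d in robot.spot_point(x,n)[:2]])
    for x in('jug','white_cup','blue_pot','white_pot','brown_jar'):
        print(n,x,[(np.round(d['centre'],3),round(d['score'],2)) for d in robot.spot_point(x,n)[:1]])
print(robot.get_obs())
E
```

```text
pics
side 410.9967999838626 [ 0.3573 -1.0634  0.4895] [ 0.1543  0.9011 -0.4053]
side sieve_grip [(array([ 0.4529, -0.3408,  0.1172]), 0.88), (array([ 0.4191, -0.2132, -0.0025]), 0.73)]
side sieve_lugs [(array([ 0.4532, -0.3384,  0.0335]), 0.88)]
side stand [(array([ 0.5252,  0.1124, -0.0011]), 0.63)]
side throat [(array([0.4784, 0.1254, 0.1482]), 0.57)]
side collar_mouth [(array([0.5232, 0.1128, 0.1212]), 0.72)]
side jug [(array([ 0.411, -0.528, -0.005]), 0.65)]
side white_cup [(array([ 0.438, -0.117, -0.002]), 0.57)]
side blue_pot [(array([ 0.421, -0.215, -0.002]), 0.57)]
side white_pot [(array([0.407, 0.063, 0.004]), 0.77)]
side brown_jar [(array([ 0.606, -0.23 , -0.001]), 0.71)]
top 471.7598549314585 [ 0.4205 -0.2104  1.2291] [ 0.0768  0.0216 -0.9968]
top sieve_grip [(array([ 0.4505, -0.3394,  0.1132]), 0.61)]
top sieve_lugs [(array([ 0.4557, -0.3413,  0.0377]), 0.6)]
top stand [(array([ 0.5248,  0.112 , -0.0017]), 0.96), (array([ 0.4446, -0.1184,  0.0002]), 0.58)]
top throat [(array([0.4769, 0.1306, 0.1519]), 0.96), (array([ 0.4518, -0.3365,  0.113 ]), 0.56)]
top collar_mouth [(a
[... 151 characters left out ...]
ray([ 0.444, -0.117, -0.   ]), 0.87)]
top blue_pot [(array([ 0.426, -0.213,  0.001]), 0.74)]
top white_pot [(array([ 0.409,  0.067, -0.002]), 0.79)]
top brown_jar [(array([ 0.606, -0.228,  0.001]), 0.61)]
{'time': 1.1, 'joint_positions': array([-1.2601,  0.0872,  1.3707, -0.    ,  1.6836, -0.1031]), 'qvel': array([ 0.0002, -0.0002, -0.0023,  0.0008, -0.0002,  0.0007]), 'joint_torque': array([  0.0004, -34.0045, -30.2606,   0.0718,   0.0237,  -0.    ]), 'tool_pos': array([ 0.2211, -0.5036,  0.4047]), 'ee_rot': array([3.1415, 0.    , 0.4138]), 'wrist_force': array([-0.8848, -0.6719, -0.6499]), 'wrist_torque': array([ 0.0175, -0.0332, -0.0089]), 'finger_force': 0.0, 'width': 0.0938251009912737}
```

View pics/t0.png

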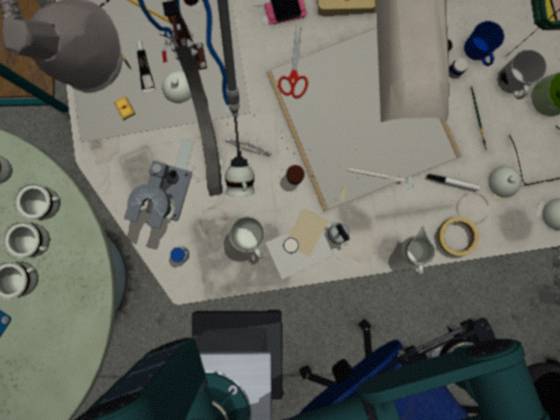

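View pics/s0.png

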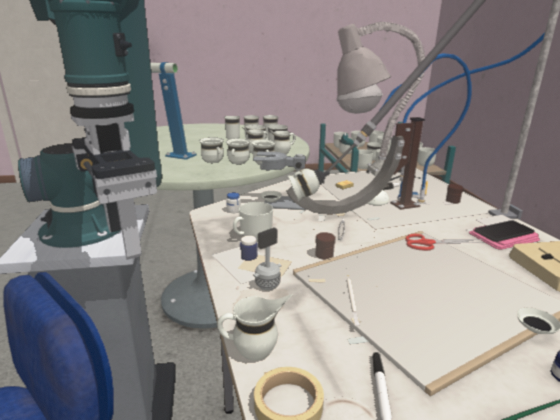

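```bash
python3 - <<'E'
from h import *
im=cv2.imread('pics/t0.png')
def crop(c,r,f):
    x,y=c; o=cv2.resize(im[y-r:y+r,x-r:x+r],(400,400),interpolation=cv2.INTER_CUBIC); return o
p=proj('top',[.452,-.34,.12])[0].astype(int); q=proj('top',[.505,.118,.15])[0].astype(int)
print(p,q)
cv2.imwrite('pics/c0.png',np.hstack([crop(p,35,0),crop(q,60,0)]))
E
```

```text
[343 232] [145 212]
```

View pics/c0.png

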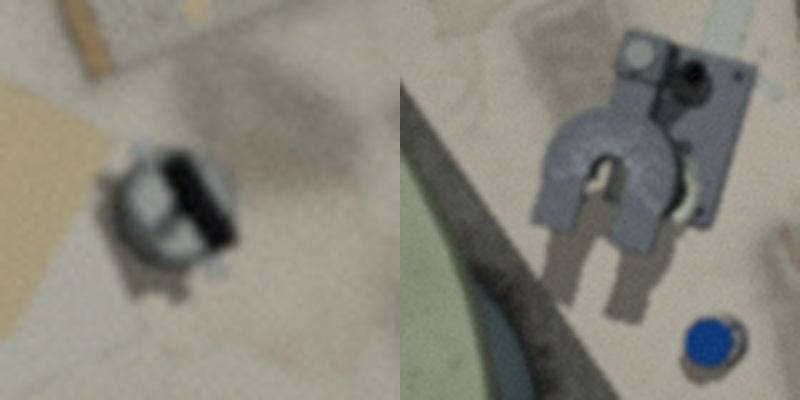

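The top view shows the sieve at about (343,232), its black grip running diagonally, and the stand at about (148,205) with its throat opening toward lower-left. The side view shows the sieve at (268,260). The stand is behind the lamp there, at about (285,190).

```bash
cat >> h.py <<'E'
def back(n,px,z):
    K,r,t=cam(n);R=cv2.Rodrigues(r)[0];u=np.array(px,float).reshape(-1,2)
    d=np.c_[cv2.undistortPoints(u.reshape(-1,1,2),K,None).reshape(-1,2),np.ones(len(u))]@R
    c=-R.T@t.ravel(); return c+d*((z-c[2])/d[:,2])[:,None]
E
python3 - <<'E'
from h import *
np.set_printoptions(precision=4,suppress=True)
im=cv2.imread('pics/t0.png')
x0,y0=343-35,232-35
big=cv2.resize(im[y0:y0+70,x0:x0+70],None,fx=8,fy=8,interpolation=cv2.INTER_CUBIC)
m=(big.max(2)<60).astype(np.uint8)
n,l,s,c=cv2.connectedComponentsWithStats(m);
for k in range(1,n):
    if s[k,4]<500: continue
    pts=np.argwhere(l==k)[:,::-1].astype(np.float32)
    box=cv2.boxPoints(cv2.minAreaRect(pts))/8-.5*0+[x0,y0]
    w=back('top',box,.129); print(s[k],w[:,:2],w.mean(0))
    e=[w[1]-w[0],w[2]-w[1]]; print([(np.hypot(*v[:2]),np.arctan2(v[1],v[0])) for v in e])
    P=pts/8+[x0,y0]; wp=back('top',P,.129)[:,:2]; ev,V=np.linalg.eigh(np.cov(wp.T)); print('pca',np.arctan2(V[1,1],V[0,1]),wp.mean(0))
# stand
f=lambda a:np.array(a)*120/400+[145-60,212-60]
pts=f([[532-400,220],[578-400,235],[610-400,240],[655-400,255]])
w=back('top',pts,.153)[:,:2];print(w, w.mean(0),'front edge dir',np.arctan2(*(w[3]-w[0])[::-1]),np.hypot(*(w[2]-w[1])))
for i in range(4):
  robot.snapshot('top')
  print([[np.round(robot.spot_point(x,'top')[0]['centre'],4)] for x in('throat','collar_mouth','stand','sieve_grip','sieve_lugs')])
E
```

```text
[ 228  219   98  132 5970] [[ 0.4655 -0.3178]
 [ 0.4745 -0.3322]
 [ 0.439  -0.354 ]
 [ 0.43   -0.3396]] [ 0.4522 -0.3359  0.129 ]
[(np.float64(0.016998515197701295), np.float64(-1.0121133744158064)), (np.float64(0.04164802777026542), np.float64(-2.5900171337573115))]
pca -2.6018228667539565 [ 0.4529 -0.3373]
[ 161  283   56   84 1119] [[ 0.4502 -0.2998]
 [ 0.4539 -0.3059]
 [ 0.4303 -0.3204]
 [ 0.4265 -0.3142]] [ 0.4402 -0.3101  0.129 ]
[(np.float64(0.007219830491693251), np.float64(-1.017725081205771)), (np.float64(0.027734600471880207), np.float64(-2.5933112925500437))]
pca -2.596762634420792 [ 0.4401 -0.31  ]
[[0.4929 0.1646]
 [0.4821 0.1326]
 [0.4783 0.1103]
 [0.4675 0.0791]] [0.4802 0.1216] front edge dir -1.8600407692945438 0.02256301640361143
[[array([0.4785, 0.1268, 0.1499])], [array([0.5229, 0.1146, 0.1208])], [array([0.5245, 0.112 , 0.0014])], [array([ 0.4502, -0.338 ,  0.1109])], [array([ 0.4569, -0.3414,  0.036 ])]]
[[array([0.4773, 0.1242, 0.1506])], [array([0.5267, 0.1154, 0.12  ])], [array([ 0.5261,  0.1104, -0.0002])], [array([ 0.4433, -0.1175, -0.0004])], [array([ 0.4547, -0.3442,  0.0364])]]
[[array([0.4775, 0.1249, 0.1518])], [array([0.5232, 0.1159, 0.1183])], [array([ 0.5219,  0.1106, -0.0012])], [array([ 0.4545, -0.3369,  0.1122])], [array([ 0.4544, -0.3425,  0.0371])]]
[[array([0.4794, 0.1249, 0.1495])], [array([0.5241, 0.1196, 0.1183])], [array([ 0.5199,  0.1106, -0.0022])], [array([ 0.4502, -0.3379,  0.114 ])], [array([ 0.4571, -0.3421,  0.0375])]]
```

```bash
python3 - <<'E'
from h import *
np.set_printoptions(precision=3,suppress=True)
for n,a,b in[('ball',(240,180),(303,183)),('neck end',(214,190),(293,200)),('neck end2',(214,190),(320,207)),('neck mid',(198,115),(385,185)),('lamp',(40,45),(360,95))]:
    X=tri('top',a,'side',b); print(n,X,proj('top',X)-a,proj('side',X)-b)
for z in(.1,.15,.2,.25,.3): print(z,back('top',[[156,168],[172,176],[214,190],[240,185],[198,115]],z)[:,:2].ravel())
im=cv2.imread('pics/s0.png')[110:230,180:360]; cv2.imwrite('pics/c1.png',cv2.resize(im,None,fx=4,fy=4,interpolation=cv2.INTER_CUBIC))
print(proj('side',[[.524,.1135,.12],[.478,.126,.15],[.606,.09,.15],[.606,.09,.2]]))
E
```

```text
ball [ 0.579 -0.101  0.138] [[ 0.026 -0.159]] [[-0.195  0.019]]
neck end [ 0.567 -0.028  0.063] [[ 0.104 -0.705]] [[-0.843  0.067]]
neck end2 [ 0.602 -0.032  0.04 ] [[  2.87  -13.168]] [[-15.574   0.597]]
neck mid [ 0.792 -0.005  0.082] [[  5.289 -15.927]] [[-17.809   1.902]]
lamp [0.849 0.293 0.297] [[ 0.703 -2.371]] [[-1.951  0.333]]
0.1 [ 0.617  0.107  0.597  0.068  0.561 -0.034  0.572 -0.097  0.746  0.005]
0.15 [ 0.608  0.093  0.589  0.056  0.555 -0.042  0.565 -0.102  0.732 -0.005]
0.2 [ 0.6    0.079  0.581  0.044  0.549 -0.049  0.559 -0.107  0.718 -0.014]
0.25 [ 0.591  0.065  0.573  0.031  0.542 -0.057  0.552 -0.112  0.703 -0.024]
0.3 [ 0.582  0.051  0.566  0.019  0.536 -0.065  0.545 -0.117  0.689 -0.033]
[[269.502 165.633]
 [253.675 155.324]
 [298.093 157.182]
 [298.592 140.507]]
```

View pics/c1.png

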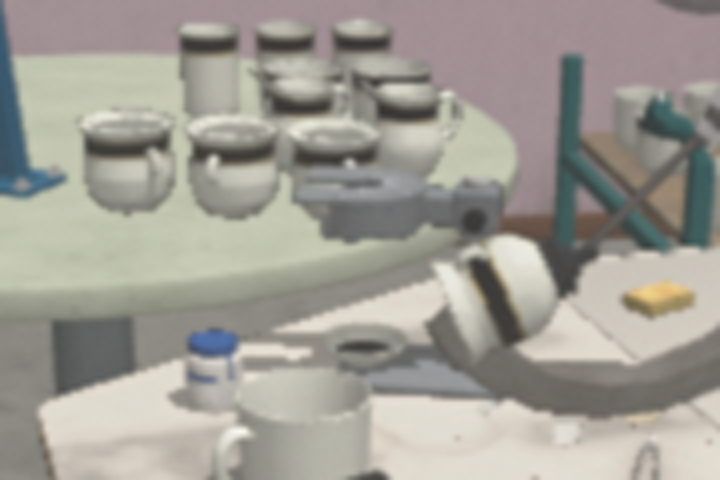

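The crop shows the stand's collar at about (370,205). A jug hanging on a rod stands clear at about (500,295). The white pot is at (212,370).

```bash
cat >> h.py <<'E'
def plan(x,y,z,psi,n=None,start=None):
    o=robot.get_obs() if start is None else None
    p,ps=(o['tool_pos'],o['ee_rot'][2]) if start is None else (np.array(start[:3]),start[3])
    d=np.array([x,y,z])-p; dpsi=(psi-ps+np.pi)%(2*np.pi)-np.pi
    if n is None: n=int(np.ceil(max(np.linalg.norm(d)/.036,abs(dpsi)/.095,1)))
    out=[]
    for i in range(n):
        a=ps+dpsi*i/n; v=d/n/.04
        out.append([round(float(q),3) for q in(v[0]*np.cos(a)+v[1]*np.sin(a),v[0]*np.sin(a)-v[1]*np.cos(a),-v[2])])
    print(n,'trans',out,'twz',round(-dpsi/n/.1,3))
def st():
    o=robot.get_obs(); print(round(o['time'],2),np.round(o['tool_pos'],4),np.round(o['ee_rot'],4),np.round(o['wrist_force'],2),np.round(o['wrist_torque'],3),round(o['width'],4),o['finger_force'])
E
python3 -c "
from h import *
plan(.452,-.339,.36,.547)"
```

```text
8 trans [[0.867, -0.181, 0.14], [0.87, -0.166, 0.14], [0.873, -0.152, 0.14], [0.875, -0.137, 0.14], [0.877, -0.123, 0.14], [0.879, -0.108, 0.14], [0.881, -0.093, 0.14], [0.882, -0.079, 0.14]] twz -0.167
```

Call:
{"api": "play_rows", "payload": {"translation": [[0.867, -0.18, 0.14], [0.87, -0.166, 0.14], [0.873, -0.152, 0.14], [0.875, -0.137, 0.14], [0.877, -0.123, 0.14], [0.879, -0.108, 0.14], [0.881, -0.093, 0.14], [0.882, -0.079, 0.14]], "twist": [[0, 0, -0.167], [0, 0, -0.167], [0, 0, -0.167], [0, 0, -0.167], [0, 0, -0.167], [0, 0, -0.167], [0, 0, -0.167], [0, 0, -0.167]], "gripper": [1, 1, 1, 1, 1, 1, 1, 1]}}

```text
time: 3.1
tool_pos: [0.453, -0.338, 0.3598]
ee_rot: [3.141, -0.0, 0.548]
wrist_force: [-0.5, -0.6, -0.1]
width: 0.094
finger_force: 0.0
```

Call:
{"api": "play_rows", "payload": {"translation": [[0, 0, 0], [0, 0, 0]], "twist": [[0, 0, 0], [0, 0, 0]], "gripper": [1, 1]}}

```text
time: 3.3
tool_pos: [0.4523, -0.3387, 0.3596]
ee_rot: [-3.141, 0.001, 0.549]
wrist_force: [-0.5, 0.4, 0.1]
width: 0.0937
finger_force: 0.0
```

```bash
python3 - <<'E'
from h import *
st()
save('side','s1.png')
for i in range(2):
    robot.snapshot('side');print([(np.round(d['centre'],4),round(d['score'],2)) for d in robot.spot_point('sieve_grip','side')[:1]+robot.spot_point('sieve_lugs','side')[:1]])
im=cv2.imread('pics/s1.png')[150:310,180:360]; cv2.imwrite('pics/c2.png',cv2.resize(im,None,fx=3.5,fy=3.5,interpolation=cv2.INTER_CUBIC))
plan(.4525,-.339,.296,.547)
E
```

```text
3.3 [ 0.4523 -0.3387  0.3596] [-3.1413e+00  9.0000e-04  5.4890e-01] [-0.48  0.42  0.05] [-0.064  0.055 -0.04 ] 0.0937 0.0
[(array([ 0.4499, -0.3396,  0.1174]), 0.75), (array([ 0.4483, -0.3405,  0.0354]), 0.56)]
[(array([ 0.4538, -0.3401,  0.1166]), 0.62), (array([ 0.4525, -0.3399,  0.0316]), 0.91)]
2 trans [[0.018, 0.0, 0.803], [0.018, 0.0, 0.803]] twz -0.006
```

View pics/c2.png

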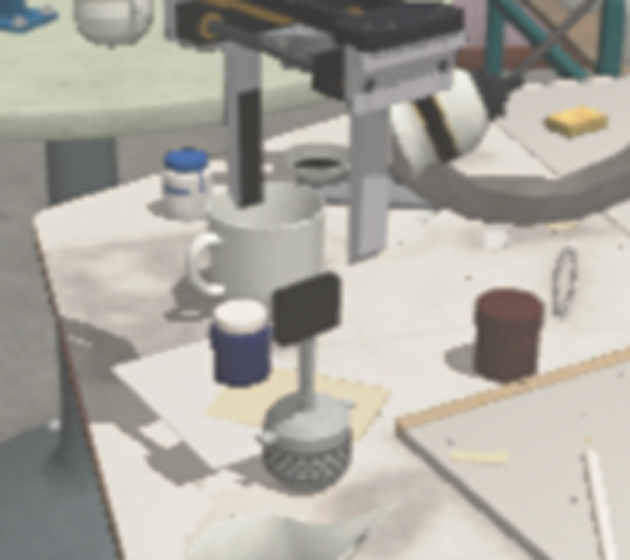

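The grip plate at crop (305,308) sits midway below the open fingers, so I'll descend and close.

Call:
{"api": "play_rows", "payload": {"translation": [[0, 0, 0.4], [0, 0, 0.4], [0, 0, 0.4], [0, 0, 0.4], [0, 0, 0], [0, 0, 0], [0, 0, 0], [0, 0, 0]], "twist": [[0, 0, 0], [0, 0, 0], [0, 0, 0], [0, 0, 0], [0, 0, 0], [0, 0, 0], [0, 0, 0], [0, 0, 0]], "gripper": [1, 1, 1, 1, -1, -1, -1, -1]}}

```text
time: 4.45
tool_pos: [0.4521, -0.3393, 0.2973]
ee_rot: [3.139, -0.001, 0.547]
wrist_force: [-0.8, -0.1, -0.4]
width: 0.0654
finger_force: 0.0
```

Call:
{"api": "play_rows", "payload": {"translation": [[0, 0, 0], [0, 0, 0], [0, 0, 0], [0, 0, 0]], "twist": [[0, 0, 0], [0, 0, 0], [0, 0, 0], [0, 0, 0]], "gripper": [-1, -1, -1, -1]}}

```text
time: 4.85
tool_pos: [0.4519, -0.339, 0.296]
ee_rot: [3.141, -0.0, 0.547]
wrist_force: [-0.3, -0.6, -0.4]
width: 0.0334
finger_force: 0.0
```

```bash
python3 - <<'E'
from h import *
st()
E
```

```text
4.85 [ 0.4519 -0.339   0.296 ] [ 3.1414 -0.      0.5474] [-0.25 -0.58 -0.44] [-0.007  0.002  0.025] 0.0334 0.0
```

Call:
{"api": "play_rows", "payload": {"translation": [[0, 0, 0], [0, 0, 0], [0, 0, 0], [0, 0, 0], [0, 0, 0], [0, 0, 0]], "twist": [[0, 0, 0], [0, 0, 0], [0, 0, 0], [0, 0, 0], [0, 0, 0], [0, 0, 0]], "gripper": [-1, -1, -1, -1, -1, -1]}}

```text
time: 5.45
tool_pos: [0.4519, -0.339, 0.2958]
ee_rot: [3.142, 0.0, 0.547]
wrist_force: [0.8, -0.0, -1.3]
width: 0.0115
finger_force: 30.0
```

Call:
{"api": "play_rows", "payload": {"translation": [[0, 0, -0.3], [0, 0, -0.7], [0, 0, -0.8], [0, 0, -0.8], [0, 0, 0], [0, 0, 0]], "twist": [[0, 0, 0], [0, 0, 0], [0, 0, 0], [0, 0, 0], [0, 0, 0], [0, 0, 0]], "gripper": [-1, -1, -1, -1, -1, -1]}}

```text
time: 6.05
tool_pos: [0.4518, -0.339, 0.4004]
ee_rot: [3.14, -0.0, 0.547]
wrist_force: [-0.7, -0.7, -2.1]
width: 0.0119
finger_force: 30.0
```

```bash
python3 - <<'E'
from h import *
st()
o=robot.get_obs()
robot.snapshot('side');robot.snapshot('top')
for n in('side','top'):
  for x in('sieve_grip','sieve_lugs'):
    print(n,x,[(np.round(d['centre'],4),round(d['score'],2)) for d in robot.spot_point(x,n)[:1]])
# path: to front of stand, then psi 1.9
plan(.418,.145,.396,1.92)
plan(.418,.145,.396,1.92,n=24)
E
```

```text
6.05 [ 0.4518 -0.339   0.4004] [ 3.1403e+00 -3.0000e-04  5.4740e-01] [-0.73 -0.71 -2.1 ] [ 0.018 -0.031  0.004] 0.0119 29.98786211013794
side sieve_grip [(array([ 0.4517, -0.3391,  0.2241]), 0.62)]
side sieve_lugs [(array([ 0.4526, -0.3428,  0.1359]), 0.63)]
top sieve_grip []
top sieve_lugs []
15 trans [[0.372, -0.718, 0.003], [0.436, -0.681, 0.003], [0.496, -0.638, 0.003], [0.552, -0.59, 0.003], [0.604, -0.537, 0.003], [0.651, -0.48, 0.003], [0.692, -0.419, 0.003], [0.727, -0.354, 0.003], [0.756, -0.286, 0.003], [0.779, -0.215, 0.003], [0.796, -0.143, 0.003], [0.806, -0.07, 0.003], [0.809, 0.004, 0.003], [0.805, 0.078, 0.003], [0.794, 0.151, 0.003]] twz -0.915
24 trans [[0.232, -0.449, 0.002], [0.258, -0.435, 0.002], [0.282, -0.419, 0.002], [0.306, -0.403, 0.002], [0.328, -0.384, 0.002], [0.349, -0.365, 0.002], [0.37, -0.344, 0.002], [0.389, -0.323, 0.002], [0.407, -0.3, 0.002], [0.423, -0.276, 0.002], [0.438, -0.252, 0.002], [0.452, -0.226, 0.002], [0.464, -0.2, 0.002], [0.475, -0.173, 0.002], [0.484, -0.146, 0.002], [0.491, -0.118, 0.002], [0.497, -0.09, 0.002], [0.502, -0.061, 0.002], [0.504, -0.032, 0.002], [0.505, -0.003, 0.002], [0.505, 0.026, 0.002], [0.502, 0.054, 0.002], [0.498, 0.083, 0.002], [0.493, 0.111, 0.002]] twz -0.572
```

Call:
{"api": "play_rows", "payload": {"translation": [[0.372, -0.718, 0], [0.436, -0.681, 0], [0.496, -0.638, 0], [0.552, -0.59, 0], [0.604, -0.537, 0], [0.651, -0.48, 0], [0.692, -0.419, 0], [0.727, -0.354, 0]], "twist": [[0, 0, -0.915], [0, 0, -0.915], [0, 0, -0.915], [0, 0, -0.915], [0, 0, -0.915], [0, 0, -0.915], [0, 0, -0.915], [0, 0, -0.915]], "gripper": [-1, -1, -1, -1, -1, -1, -1, -1]}}

```text
time: 7.15
tool_pos: [0.4335, -0.0797, 0.3992]
ee_rot: [-3.141, -0.0, 1.283]
wrist_force: [0.1, 1.1, -1.8]
width: 0.012
finger_force: 30.0
```

Call:
{"api": "play_rows", "payload": {"translation": [[0.756, -0.286, 0], [0.779, -0.215, 0], [0.796, -0.143, 0], [0.806, -0.07, 0], [0.809, 0.004, 0], [0.805, 0.078, 0], [0.794, 0.151, 0], [0, 0, 0]], "twist": [[0, 0, -0.915], [0, 0, -0.915], [0, 0, -0.915], [0, 0, -0.915], [0, 0, -0.915], [0, 0, -0.915], [0, 0, -0.915], [0, 0, 0]], "gripper": [-1, -1, -1, -1, -1, -1, -1, -1]}}

```text
time: 7.95
tool_pos: [0.4175, 0.1476, 0.3991]
ee_rot: [-3.141, -0.002, 1.926]
wrist_force: [-0.4, 0.2, -2.2]
width: 0.0117
finger_force: 30.0
```

```bash
python3 - <<'E'
from h import *
save('top','t3.png');save('side','s3.png')
st()
for n in('side','top'):
  for x in('sieve_grip','sieve_lugs','throat','collar_mouth'):
    print(n,x,[(np.round(d['centre'],4),round(d['score'],2)) for d in robot.spot_point(x,n)[:1]])
a=cv2.imread('pics/t3.png')[130:270,80:240];b=cv2.imread('pics/s3.png')[110:250,180:340]
cv2.imwrite('pics/c3.png',np.hstack([cv2.resize(i,(400,350),interpolation=cv2.INTER_CUBIC) for i in(a,b)]))
E
```

```text
8.05 [0.4179 0.1452 0.3992] [-3.1402e+00  7.0000e-04  1.9208e+00] [ 0.3  -0.38 -1.55] [-0.03  -0.081 -0.062] 0.0122 29.999521672725677
side sieve_grip [(array([0.414 , 0.1454, 0.2253]), 0.64)]
side sieve_lugs [(array([0.412 , 0.1451, 0.1351]), 0.73)]
side throat [(array([0.4801, 0.1235, 0.1461]), 0.69)]
side collar_mouth [(array([0.5264, 0.1144, 0.1204]), 0.79)]
top sieve_grip [(array([0.4161, 0.1515, 0.2175]), 0.95)]
top sieve_lugs [(array([0.4193, 0.1495, 0.1391]), 0.61)]
top throat [(array([0.4771, 0.1267, 0.1487]), 0.59)]
top collar_mouth [(array([0.5238, 0.1138, 0.1186]), 0.96)]
```

View pics/c3.png

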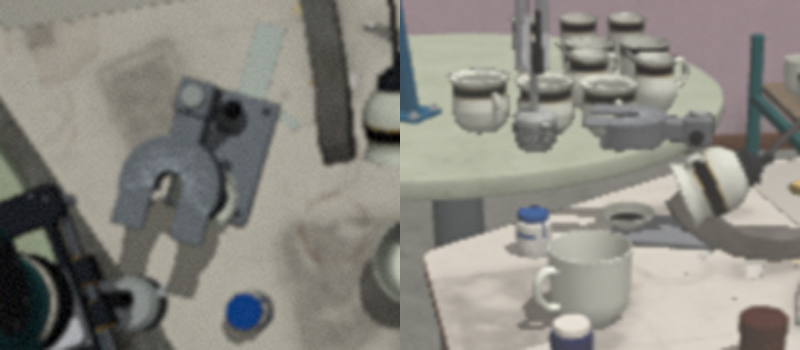

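```bash
python3 - <<'E'
from h import *
plan(.418,.145,.361,1.92,n=2)
plan(.5245,.114,.361,1.92,n=8,start=[.418,.145,.361,1.92])
E
```

```text
2 trans [[0.01, -0.0, 0.486], [0.01, -0.0, 0.486]] twz -0.008
8 trans [[-0.205, 0.28, -0.0], [-0.205, 0.28, -0.0], [-0.205, 0.28, -0.0], [-0.205, 0.28, -0.0], [-0.205, 0.28, -0.0], [-0.205, 0.28, -0.0], [-0.205, 0.28, -0.0], [-0.205, 0.28, -0.0]] twz -0.0
```

Call:
{"api": "play_rows", "payload": {"translation": [[0, 0, 0.47], [0, 0, 0.47], [-0.205, 0.28, 0], [-0.205, 0.28, 0], [-0.205, 0.28, 0], [-0.205, 0.28, 0]], "twist": [[0, 0, 0], [0, 0, 0], [0, 0, 0], [0, 0, 0], [0, 0, 0], [0, 0, 0]], "gripper": [-1, -1, -1, -1, -1, -1]}}

```text
time: 9.05
tool_pos: [0.4734, 0.1288, 0.3635]
ee_rot: [3.139, 0.001, 1.919]
wrist_force: [-0.7, -0.5, -1.5]
width: 0.0117
finger_force: 30.0
```

Call:
{"api": "play_rows", "payload": {"translation": [[-0.205, 0.28, 0], [0, 0, 0]], "twist": [[0, 0, 0], [0, 0, 0]], "gripper": [-1, -1]}}

```text
time: 9.25
tool_pos: [0.4867, 0.1248, 0.3624]
ee_rot: [3.141, 0.001, 1.918]
wrist_force: [-0.6, -0.3, -2.7]
width: 0.0117
finger_force: 30.0
```

Call:
{"api": "play_rows", "payload": {"translation": [[-0.205, 0.28, 0], [0, 0, 0]], "twist": [[0, 0, 0], [0, 0, 0]], "gripper": [-1, -1]}}

```text
time: 9.45
tool_pos: [0.4992, 0.1212, 0.3621]
ee_rot: [3.141, 0.001, 1.919]
wrist_force: [-0.1, 0.0, -3.0]
width: 0.0116
finger_force: 30.0
```

Call:
{"api": "play_rows", "payload": {"translation": [[-0.205, 0.28, 0], [0, 0, 0]], "twist": [[0, 0, 0], [0, 0, 0]], "gripper": [-1, -1]}}

```text
time: 9.65
tool_pos: [0.5125, 0.1174, 0.3622]
ee_rot: [3.141, 0.001, 1.919]
wrist_force: [-0.6, -0.3, -2.2]
width: 0.0122
finger_force: 30.0
```

Call:
{"api": "play_rows", "payload": {"translation": [[-0.205, 0.28, 0], [0, 0, 0], [0, 0, 0]], "twist": [[0, 0, 0], [0, 0, 0], [0, 0, 0]], "gripper": [-1, -1, -1]}}

```text
time: 9.95
tool_pos: [0.525, 0.1138, 0.3621]
ee_rot: [-3.141, -0.0, 1.92]
wrist_force: [0.1, 0.6, -1.3]
width: 0.0118
finger_force: 30.0
```

```bash
python3 - <<'E'
from h import *
save('top','t4.png');save('side','s4.png')
st()
for k in range(3):
  robot.snapshot('side');robot.snapshot('top')
  for n in('side','top'):
   for x in('sieve_lugs','collar_mouth'):
    print(n,x,[(np.round(d['centre'],4),round(d['score'],2)) for d in robot.spot_point(x,n)[:1]])
a=cv2.imread('pics/t4.png')[130:270,80:240];b=cv2.imread('pics/s4.png')[130:200,220:300]
cv2.imwrite('pics/c4.png',np.hstack([cv2.resize(i,(400,350),interpolation=cv2.INTER_CUBIC) for i in(a,b)]))
E
```

```text
10.05 [0.5247 0.1139 0.3622] [-3.1412e+00 -1.0000e-04  1.9200e+00] [-0.17  0.85 -2.35] [-0.085 -0.105 -0.017] 0.0121 29.99956101179123
side sieve_lugs [(array([0.5223, 0.115 , 0.0968]), 0.83)]
side collar_mouth [(array([0.5249, 0.1135, 0.1191]), 0.74)]
top sieve_lugs [(array([0.5279, 0.116 , 0.1007]), 0.63)]
top collar_mouth [(array([0.5231, 0.1163, 0.1165]), 0.88)]
side sieve_lugs [(array([0.5219, 0.1154, 0.0999]), 0.79)]
side collar_mouth [(array([0.5238, 0.1113, 0.1189]), 0.58)]
top sieve_lugs [(array([0.5217, 0.1123, 0.1032]), 0.5)]
top collar_mouth [(array([0.526 , 0.113 , 0.1198]), 0.74)]
side sieve_lugs [(array([0.5201, 0.1141, 0.1002]), 0.82)]
side collar_mouth [(array([0.5251, 0.1161, 0.1152]), 0.85)]
top sieve_lugs [(array([ 0.4422, -0.1164, -0.0007]), 0.74)]
top collar_mouth [(array([0.5224, 0.1155, 0.116 ]), 0.6)]
```

View pics/c4.png

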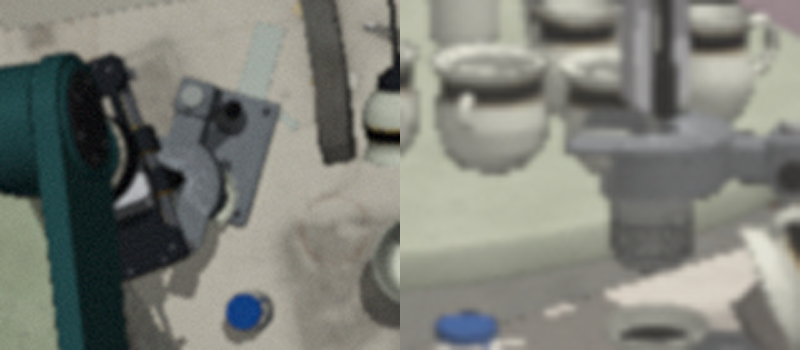

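The side crop shows the sieve body under the collar, near centre at about (652,230), with the dish below. I'll raise it in small steps and watch the lateral force.

Call:
{"api": "play_rows", "payload": {"translation": [[-0.009, 0.024, -0.1], [0, 0, -0.1], [0, 0, 0]], "twist": [[0, 0, 0], [0, 0, 0], [0, 0, 0]], "gripper": [-1, -1, -1]}}

```text
time: 11.25
tool_pos: [0.5261, 0.1139, 0.3714]
ee_rot: [3.14, 0.001, 1.92]
wrist_force: [-0.0, -0.0, -1.9]
width: 0.0118
finger_force: 30.0
```

Call:
{"api": "play_rows", "payload": {"translation": [[0, 0, -0.05], [0, 0, 0]], "twist": [[0, 0, 0], [0, 0, 0]], "gripper": [-1, -1]}}

```text
time: 11.45
tool_pos: [0.5258, 0.1139, 0.3726]
ee_rot: [3.141, 0.0, 1.92]
wrist_force: [0.4, 0.0, -1.6]
width: 0.0115
finger_force: 30.0
```

Call:
{"api": "play_rows", "payload": {"translation": [[0, 0, -0.05], [0, 0, 0]], "twist": [[0, 0, 0], [0, 0, 0]], "gripper": [-1, -1]}}

```text
time: 11.65
tool_pos: [0.5258, 0.1137, 0.3743]
ee_rot: [-3.141, 0.001, 1.92]
wrist_force: [0.2, -0.4, -1.7]
width: 0.0116
finger_force: 30.0
```

```bash
python3 -c "
from h import *
st()"
```

```text
11.65 [0.5258 0.1137 0.3743] [-3.1414e+00  8.0000e-04  1.9198e+00] [ 0.19 -0.44 -1.67] [-0.243 -0.096 -0.002] 0.0116 29.999510049819946
```

Call:
{"api": "play_rows", "payload": {"translation": [[0, 0, -0.025], [0, 0, 0]], "twist": [[0, 0, 0], [0, 0, 0]], "gripper": [-1, -1]}}

```text
time: 11.85
tool_pos: [0.5258, 0.1137, 0.375]
ee_rot: [-3.141, 0.001, 1.92]
wrist_force: [0.6, -1.5, -3.0]
width: 0.0113
finger_force: 30.0
```

Call:
{"api": "play_rows", "payload": {"translation": [[0, 0, -0.025], [0, 0, 0]], "twist": [[0, 0, 0], [0, 0, 0]], "gripper": [-1, -1]}}

```text
time: 12.05
tool_pos: [0.5258, 0.1138, 0.3758]
ee_rot: [-3.141, 0.0, 1.92]
wrist_force: [1.8, -0.4, -4.7]
width: 0.0117
finger_force: 30.0
```

Call:
{"api": "play_rows", "payload": {"translation": [[0, 0, -0.025], [0, 0, 0]], "twist": [[0, 0, 0], [0, 0, 0]], "gripper": [-1, -1]}}

```text
time: 12.25
tool_pos: [0.5259, 0.1138, 0.3766]
ee_rot: [-3.141, 0.0, 1.92]
wrist_force: [1.0, -1.6, -6.8]
width: 0.0119
finger_force: 30.0
```

```bash
python3 -c "
from h import *
st()"
```

```text
12.25 [0.5259 0.1138 0.3766] [-3.1407e+00  3.0000e-04  1.9197e+00] [ 1.   -1.64 -6.83] [-0.424 -0.436 -0.021] 0.0119 29.998687505722046
```

Call:
{"api": "play_rows", "payload": {"translation": [[-0.024, 0.007, 0], [0, 0, 0]], "twist": [[0, 0, 0], [0, 0, 0]], "gripper": [-1, -1]}}

```text
time: 12.45
tool_pos: [0.5262, 0.1133, 0.3766]
ee_rot: [-3.14, -0.001, 1.92]
wrist_force: [-0.2, 0.5, -6.3]
width: 0.0116
finger_force: 30.0
```

```bash
python3 -c "
from h import *
st()"
```

```text
12.45 [0.5262 0.1133 0.3766] [-3.1402e+00 -1.4000e-03  1.9202e+00] [-0.15  0.47 -6.29] [-0.062 -0.131 -0.067] 0.0116 29.9984273314476
```

Call:
{"api": "play_rows", "payload": {"translation": [[-0.024, 0.007, 0], [0, 0, 0]], "twist": [[0, 0, 0], [0, 0, 0]], "gripper": [-1, -1]}}

```text
time: 12.65
tool_pos: [0.5266, 0.1128, 0.3767]
ee_rot: [-3.14, -0.002, 1.921]
wrist_force: [-1.6, 2.7, -7.7]
width: 0.0119
finger_force: 30.0
```

```bash
python3 -c "
from h import *
st()"
```

```text
12.65 [0.5266 0.1128 0.3767] [-3.1398e+00 -2.4000e-03  1.9206e+00] [-1.61  2.65 -7.72] [ 0.452  0.257 -0.004] 0.0119 29.998521208763123
```

Call:
{"api": "play_rows", "payload": {"translation": [[0.026, -0.008, 0], [0, 0, 0], [0, 0, 0]], "twist": [[0, 0, 0], [0, 0, 0.5], [0, 0, 0]], "gripper": [-1, -1, -1]}}

```text
time: 12.95
tool_pos: [0.5259, 0.1131, 0.3768]
ee_rot: [-3.139, 0.0, 1.87]
wrist_force: [-2.6, 0.6, -7.9]
width: 0.0116
finger_force: 30.0
```

```bash
python3 -c "
from h import *
st()"
```

```text
12.95 [0.5259 0.1131 0.3768] [-3.1389e+00  2.0000e-04  1.8701e+00] [-2.63  0.61 -7.91] [-0.188  0.548  0.103] 0.0116 30.001252591609955
```

Call:
{"api": "play_rows", "payload": {"translation": [[0, 0, 0], [0, 0, 0]], "twist": [[0, 0, 0.5], [0, 0, 0]], "gripper": [-1, -1]}}

```text
time: 13.15
tool_pos: [0.526, 0.1129, 0.3769]
ee_rot: [-3.14, 0.001, 1.821]
wrist_force: [-2.8, 0.0, -8.3]
width: 0.0117
finger_force: 30.0
```

Call:
{"api": "play_rows", "payload": {"translation": [[0, 0, 0], [0, 0, 0]], "twist": [[0, 0, 0.5], [0, 0, 0]], "gripper": [-1, -1]}}

```text
time: 13.35
tool_pos: [0.5263, 0.1129, 0.3772]
ee_rot: [-3.141, 0.001, 1.771]
wrist_force: [-2.3, -1.0, -6.7]
width: 0.0116
finger_force: 30.0
```

```bash
python3 -c "
from h import *
st()"
```

```text
13.35 [0.5263 0.1129 0.3772] [-3.1412e+00  8.0000e-04  1.7708e+00] [-2.35 -1.   -6.7 ] [-0.258  0.433 -0.061] 0.0116 29.999990165233612
```

Call:
{"api": "play_rows", "payload": {"translation": [[0.003, -0.012, 0], [0, 0, 0]], "twist": [[0, 0, 0.4], [0, 0, 0]], "gripper": [-1, -1]}}

```text
time: 13.55
tool_pos: [0.5261, 0.1129, 0.3775]
ee_rot: [3.14, 0.001, 1.731]
wrist_force: [-0.6, -1.1, -7.5]
width: 0.0118
finger_force: 30.0
```

Call:
{"api": "play_rows", "payload": {"translation": [[0, 0, 0], [0, 0, 0]], "twist": [[0, 0, 0.5], [0, 0, 0]], "gripper": [-1, -1]}}

```text
time: 13.75
tool_pos: [0.526, 0.113, 0.3783]
ee_rot: [3.14, 0.001, 1.681]
wrist_force: [-1.8, -1.5, -2.6]
width: 0.0118
finger_force: 30.0
```

```bash
python3 -c "
from h import *
st()"
```

```text
13.75 [0.526  0.113  0.3783] [3.1402e+00 6.0000e-04 1.6813e+00] [-1.77 -1.49 -2.56] [-0.4    0.487 -0.074] 0.0118 30.00181406736374
```

Call:
{"api": "play_rows", "payload": {"translation": [[0, 0, -0.025], [0, 0, 0]], "twist": [[0, 0, 0.5], [0, 0, 0]], "gripper": [-1, -1]}}

```text
time: 13.95
tool_pos: [0.5259, 0.1129, 0.3797]
ee_rot: [3.14, 0.001, 1.632]
wrist_force: [-1.7, -1.6, -3.0]
width: 0.0118
finger_force: 30.0
```

Call:
{"api": "play_rows", "payload": {"translation": [[0, 0, -0.05], [0, 0, 0]], "twist": [[0, 0, 0], [0, 0, 0]], "gripper": [-1, -1]}}

```text
time: 14.15
tool_pos: [0.5259, 0.113, 0.3812]
ee_rot: [3.14, 0.001, 1.631]
wrist_force: [-0.2, -2.1, -1.5]
width: 0.0119
finger_force: 30.0
```

```bash
python3 -c "
from h import *
st()"
```

```text
14.15 [0.5259 0.113  0.3812] [3.1401e+00 7.0000e-04 1.6311e+00] [-0.15 -2.14 -1.55] [-0.601  0.287 -0.011] 0.0119 29.99981313943863
```

Call:
{"api": "play_rows", "payload": {"translation": [[-0.013, 0, -0.05], [0, 0, -0.05], [0, 0, 0]], "twist": [[0, 0, 0], [0, 0, 0], [0, 0, 0]], "gripper": [-1, -1, -1]}}

```text
time: 14.45
tool_pos: [0.526, 0.1128, 0.3842]
ee_rot: [3.141, -0.0, 1.63]
wrist_force: [-0.2, -1.1, -5.2]
width: 0.0123
finger_force: 30.0
```

Call:
{"api": "play_rows", "payload": {"translation": [[0, 0, -0.05], [0, 0, -0.05], [0, 0, 0]], "twist": [[0, 0, 0], [0, 0, 0], [0, 0, 0]], "gripper": [-1, -1, -1]}}

```text
time: 14.75
tool_pos: [0.526, 0.1127, 0.3882]
ee_rot: [3.141, -0.0, 1.63]
wrist_force: [0.7, -0.5, -7.1]
width: 0.0121
finger_force: 30.0
```

```bash
python3 -c "
from h import *
st()"
```

```text
14.75 [0.526  0.1127 0.3882] [ 3.1412e+00 -1.0000e-04  1.6300e+00] [ 0.67 -0.47 -7.05] [-0.277 -0.289 -0.008] 0.0121 29.998681247234344
```

Call:
{"api": "play_rows", "payload": {"translation": [[0, 0, -0.05], [0, 0, 0], [0, 0, 0]], "twist": [[0, 0, 0], [0, 0, 0], [0, 0, 0]], "gripper": [-1, -1, -1]}}

```text
time: 15.05
tool_pos: [0.526, 0.1127, 0.3901]
ee_rot: [3.141, -0.0, 1.63]
wrist_force: [1.1, -0.6, -7.7]
width: 0.0117
finger_force: 30.0
```

Call:
{"api": "play_rows", "payload": {"translation": [[0, 0, -0.05], [0, 0, 0], [0, 0, 0]], "twist": [[0, 0, 0], [0, 0, 0], [0, 0, 0]], "gripper": [-1, -1, -1]}}

```text
time: 15.35
tool_pos: [0.5259, 0.1127, 0.3922]
ee_rot: [3.141, -0.0, 1.63]
wrist_force: [1.4, -0.1, -8.4]
width: 0.0115
finger_force: 30.0
```

```bash
python3 -c "
from h import *
st()"
```

```text
15.35 [0.5259 0.1127 0.3922] [ 3.1414e+00 -1.0000e-04  1.6300e+00] [ 1.39 -0.1  -8.43] [-0.08  -0.451  0.006] 0.0115 29.99814212322235
```

Call:
{"api": "play_rows", "payload": {"translation": [[0, 0, -0.04], [0, 0, 0], [0, 0, 0]], "twist": [[0, 0, 0], [0, 0, 0], [0, 0, 0]], "gripper": [-1, -1, -1]}}

```text
time: 15.65
tool_pos: [0.5259, 0.1127, 0.3935]
ee_rot: [-3.141, -0.0, 1.63]
wrist_force: [2.8, 1.0, -10.7]
width: 0.012
finger_force: 30.0
```

```bash
python3 -c "
from h import *
st()"
```

```text
15.65 [0.5259 0.1127 0.3935] [-3.1414e+00 -1.0000e-04  1.6300e+00] [  2.76   0.96 -10.66] [ 0.022 -0.651 -0.017] 0.012 29.997265934944153
```

Call:
{"api": "play_rows", "payload": {"translation": [[0, 0, 0], [0, 0, 0], [0, 0, 0], [0, 0, 0]], "twist": [[0, 0, 0.5], [0, 0, 0.5], [0, 0, 0.5], [0, 0, 0]], "gripper": [-1, -1, -1, -1]}}

```text
time: 16.05
tool_pos: [0.5252, 0.1127, 0.3932]
ee_rot: [-3.138, 0.0, 1.48]
wrist_force: [-1.4, -0.0, -9.7]
width: 0.0117
finger_force: 30.0
```

```bash
python3 -c "
from h import *
st()"
```

```text
16.05 [0.5252 0.1127 0.3932] [-3.1378e+00  5.0000e-04  1.4803e+00] [-1.39 -0.01 -9.67] [-0.033  0.218  0.04 ] 0.0117 29.998436272144318
```

Call:
{"api": "play_rows", "payload": {"translation": [[0, 0, 0], [0, 0, 0], [0, 0, 0], [0, 0, 0], [0, 0, 0]], "twist": [[0, 0, 0.5], [0, 0, 0.5], [0, 0, 0.5], [0, 0, 0.5], [0, 0, 0]], "gripper": [-1, -1, -1, -1, -1]}}

```text
time: 16.55
tool_pos: [0.5251, 0.1129, 0.3932]
ee_rot: [-3.138, 0.001, 1.281]
wrist_force: [-2.5, 0.9, -9.6]
width: 0.0116
finger_force: 30.0
```

```bash
python3 -c "
from h import *
st()"
```

```text
16.55 [0.5251 0.1129 0.3932] [-3.1376e+00  1.0000e-03  1.2815e+00] [-2.49  0.87 -9.61] [-0.021  0.576  0.035] 0.0116 29.99866157770157
```

Call:
{"api": "play_rows", "payload": {"translation": [[0, 0, 0], [0, 0, 0], [0, 0, 0], [0, 0, 0], [0, 0, 0]], "twist": [[0, 0, 0.5], [0, 0, 0.5], [0, 0, 0.5], [0, 0, 0.5], [0, 0, 0]], "gripper": [-1, -1, -1, -1, -1]}}

```text
time: 17.05
tool_pos: [0.5253, 0.1129, 0.3933]
ee_rot: [-3.138, 0.001, 1.082]
wrist_force: [-3.3, 1.9, -9.9]
width: 0.0117
finger_force: 30.0
```

```bash
python3 -c "
from h import *
st()"
```

```text
17.05 [0.5253 0.1129 0.3933] [-3.1383e+00  1.1000e-03  1.0820e+00] [-3.29  1.85 -9.85] [0.21  0.72  0.062] 0.0117 29.99888241291046
```

Call:
{"api": "play_rows", "payload": {"translation": [[0, -0.017, 0], [0, 0, 0], [0, 0, 0], [0, 0, 0]], "twist": [[0, 0, 0.4], [0, 0, 0.4], [0, 0, 0.3], [0, 0, 0]], "gripper": [-1, -1, -1, -1]}}

```text
time: 17.45
tool_pos: [0.5249, 0.1132, 0.3934]
ee_rot: [-3.14, 0.001, 0.972]
wrist_force: [-2.2, 1.7, -11.2]
width: 0.0122
finger_force: 30.0
```

```bash
python3 -c "
from h import *
st()"
```

```text
17.45 [0.5249 0.1132 0.3934] [-3.1395e+00  1.0000e-03  9.7230e-01] [ -2.22   1.66 -11.19] [0.236 0.678 0.072] 0.0122 29.99876618385315
```

Call:
{"api": "play_rows", "payload": {"translation": [[0, 0, 0], [0, 0, 0]], "twist": [[0, 0, 0.3], [0, 0, 0]], "gripper": [-1, -1]}}

```text
time: 17.65
tool_pos: [0.525, 0.1131, 0.3934]
ee_rot: [-3.14, 0.001, 0.942]
wrist_force: [-3.4, 1.2, -10.4]
width: 0.0119
finger_force: 30.0
```

```bash
python3 -c "
from h import *
st()"
```

```text
17.65 [0.525  0.1131 0.3934] [-3.1398e+00  9.0000e-04  9.4200e-01] [ -3.37   1.18 -10.39] [0.279 0.779 0.055] 0.0119 29.998872578144073
```

Call:
{"api": "play_rows", "payload": {"translation": [[0, 0, 0], [0, 0, 0]], "twist": [[0, 0, 0.3], [0, 0, 0]], "gripper": [-1, -1]}}

```text
time: 17.85
tool_pos: [0.525, 0.1131, 0.3935]
ee_rot: [-3.14, 0.001, 0.912]
wrist_force: [-2.8, 2.0, -10.1]
width: 0.0118
finger_force: 30.0
```

```bash
python3 -c "
from h import *
st()"
```

```text
17.85 [0.525  0.1131 0.3935] [-3.1401e+00  9.0000e-04  9.1190e-01] [ -2.84   2.   -10.09] [0.265 0.852 0.019] 0.0118 29.999032616615295
```

Call:
{"api": "play_rows", "payload": {"translation": [[0, 0, 0], [0, 0, 0]], "twist": [[0, 0, 0.25], [0, 0, 0]], "gripper": [-1, -1]}}

```text
time: 18.05
tool_pos: [0.5251, 0.1131, 0.3936]
ee_rot: [-3.141, 0.001, 0.886]
wrist_force: [-3.9, 2.7, -9.3]
width: 0.012
finger_force: 30.0
```

```bash
python3 -c "
from h import *
st()"
```

```text
18.05 [0.5251 0.1131 0.3936] [-3.1405e+00  7.0000e-04  8.8580e-01] [-3.86  2.75 -9.33] [0.289 0.905 0.296] 0.012 30.04116028547287
```

Call:
{"api": "play_rows", "payload": {"translation": [[0, -0.018, 0], [0, 0, 0.05], [0, 0, 0.05], [0, 0, 0]], "twist": [[0, 0, -0.8], [0, 0, 0], [0, 0, 0], [0, 0, 0]], "gripper": [-1, -1, -1, -1]}}

```text
time: 18.45
tool_pos: [0.5249, 0.1129, 0.3904]
ee_rot: [3.14, 0.0, 0.963]
wrist_force: [-2.5, -1.0, -6.6]
width: 0.0118
finger_force: 30.0
```

```bash
python3 -c "
from h import *
st()"
```

```text
18.45 [0.5249 0.1129 0.3904] [3.1396e+00 4.0000e-04 9.6330e-01] [-2.5  -0.96 -6.62] [-0.551  0.623 -0.003] 0.0118 29.998644590377808
```

Call:
{"api": "play_rows", "payload": {"translation": [[0, 0, 0.05], [0, 0, 0]], "twist": [[0, 0, 0], [0, 0, 0]], "gripper": [-1, -1]}}

```text
time: 18.65
tool_pos: [0.5249, 0.113, 0.3883]
ee_rot: [3.14, 0.0, 0.964]
wrist_force: [-2.5, -3.9, -6.1]
width: 0.0116
finger_force: 30.0
```

Call:
{"api": "play_rows", "payload": {"translation": [[0, 0, 0.05], [0, 0, 0]], "twist": [[0, 0, 0], [0, 0, 0]], "gripper": [-1, -1]}}

```text
time: 18.85
tool_pos: [0.5249, 0.1131, 0.3862]
ee_rot: [3.14, 0.0, 0.964]
wrist_force: [-1.6, -4.3, -5.5]
width: 0.0122
finger_force: 30.0
```

```bash
python3 -c "
from h import *
st()"
```

```text
18.85 [0.5249 0.1131 0.3862] [3.1399e+00 1.0000e-04 9.6430e-01] [-1.58 -4.25 -5.53] [-0.968  0.516 -0.021] 0.0122 29.999497532844543
```

Call:
{"api": "play_rows", "payload": {"translation": [[-0.024, 0.004, 0], [0, 0, 0.025], [0, 0, 0]], "twist": [[0, 0, 0], [0, 0, 0], [0, 0, 0]], "gripper": [-1, -1, -1]}}

```text
time: 19.15
tool_pos: [0.5246, 0.1127, 0.3855]
ee_rot: [3.14, -0.002, 0.965]
wrist_force: [-0.7, -1.8, -3.9]
width: 0.0116
finger_force: 30.0
```

```bash
python3 -c "
from h import *
st()"
```

```text
19.15 [0.5246 0.1127 0.3855] [ 3.140e+00 -1.600e-03  9.649e-01] [-0.68 -1.84 -3.86] [-0.667  0.142 -0.009] 0.0116 29.99960482120514
```

Call:
{"api": "play_rows", "payload": {"translation": [[0, 0, 0.025], [0, 0, 0]], "twist": [[0, 0, 0], [0, 0, 0]], "gripper": [-1, -1]}}

```text
time: 19.35
tool_pos: [0.5246, 0.1127, 0.3847]
ee_rot: [3.14, -0.002, 0.965]
wrist_force: [0.6, -1.9, -1.8]
width: 0.012
finger_force: 30.0
```

```bash
python3 -c "
from h import *
st()"
```

```text
19.35 [0.5246 0.1127 0.3847] [ 3.1399e+00 -1.6000e-03  9.6500e-01] [ 0.6  -1.9  -1.79] [-0.541  0.083 -0.067] 0.012 29.99997317790985
```

Call:
{"api": "play_rows", "payload": {"translation": [[-0.01, 0.007, 0.02], [0, 0, 0.01], [0, 0, 0]], "twist": [[0, 0, 0], [0, 0, 0], [0, 0, 0]], "gripper": [-1, -1, -1]}}

```text
time: 19.65
tool_pos: [0.5245, 0.1124, 0.3836]
ee_rot: [3.14, -0.002, 0.965]
wrist_force: [-0.1, 0.6, 1.9]
width: 0.0117
finger_force: 30.0
```

```bash
python3 - <<'E'
from h import *
st()
for k in range(3):
  robot.snapshot('side')
  for x in('sieve_grip','sieve_lugs'): print(x,[(np.round(d['centre'],4),round(d['score'],2)) for d in robot.spot_point(x,'side')[:1]])
E
```

```text
19.65 [0.5245 0.1124 0.3836] [ 3.1403e+00 -2.3000e-03  9.6530e-01] [-0.14  0.56  1.9 ] [-0.164 -0.019 -0.034] 0.0117 30.00049263238907
sieve_grip [(array([0.5261, 0.1146, 0.2055]), 0.5)]
sieve_lugs [(array([0.5255, 0.114 , 0.118 ]), 0.49)]
sieve_grip [(array([0.5236, 0.1137, 0.2067]), 0.56)]
sieve_lugs []
sieve_grip [(array([0.5254, 0.1148, 0.2058]), 0.64)]
sieve_lugs [(array([0.5219, 0.1143, 0.116 ]), 0.74)]
```

Call:
{"api": "play_rows", "payload": {"translation": [[0, 0, -0.01], [0, 0, 0], [0, 0, 0], [0, 0, 0], [0, 0, 0], [0, 0, 0]], "twist": [[0, 0, 0], [0, 0, 0], [0, 0, 0], [0, 0, 0], [0, 0, 0], [0, 0, 0]], "gripper": [-1, 0, 0, 0, 0, 0]}}

```text
time: 20.7
tool_pos: [0.5242, 0.112, 0.3829]
ee_rot: [-3.141, 0.001, 0.965]
wrist_force: [0.4, -0.2, 0.0]
width: 0.046
finger_force: 0.0
```

Call:
{"api": "play_rows", "payload": {"translation": [[0, 0, 0], [0, 0, -0.3], [0, 0, -0.5], [0, 0, -0.8], [0, 0, -0.8], [0, 0, 0], [0, 0, 0]], "twist": [[0, 0, 0], [0, 0, 0], [0, 0, 0], [0, 0, 0], [0, 0, 0], [0, 0, 0], [0, 0, 0]], "gripper": [0, 0, 0, 0, 0, 0, 0]}}

```text
time: 21.4
tool_pos: [0.5242, 0.1121, 0.4805]
ee_rot: [3.139, -0.002, 0.965]
wrist_force: [-0.0, 0.4, 0.5]
width: 0.0466
finger_force: 0.0
```

```bash
python3 - <<'E'
from h import *
st()
save('side','s5.png');save('top','t5.png')
for n in('side','top'):
  for x in('sieve_grip','sieve_lugs','white_pot','white_cup','blue_pot'): print(n,x,[(np.round(d['centre'],4),round(d['score'],2)) for d in robot.spot_point(x,n)[:1]])
a=cv2.imread('pics/t5.png')[130:270,80:240];b=cv2.imread('pics/s5.png')[110:200,220:320]
cv2.imwrite('pics/c5.png',np.hstack([cv2.resize(i,(400,360),interpolation=cv2.INTER_CUBIC) for i in(a,b)]))
E
```

```text
21.4 [0.5242 0.1121 0.4805] [ 3.1394e+00 -1.8000e-03  9.6490e-01] [-0.05  0.38  0.45] [-0.006 -0.031 -0.066] 0.0466 0.0
side sieve_grip [(array([0.5246, 0.1156, 0.2046]), 0.58)]
side sieve_lugs [(array([0.5244, 0.1117, 0.1201]), 0.54)]
side white_pot [(array([0.4057, 0.0679, 0.003 ]), 0.8)]
side white_cup [(array([ 0.437 , -0.119 , -0.0028]), 0.88)]
side blue_pot [(array([0.5217, 0.1136, 0.1239]), 0.66)]
top sieve_grip [(array([0.5258, 0.1142, 0.2024]), 0.68)]
top sieve_lugs [(array([0.5291, 0.1093, 0.1272]), 0.56)]
top white_pot [(array([0.4072, 0.0666, 0.    ]), 0.74)]
top white_cup [(array([ 0.4429, -0.1154, -0.0011]), 0.92)]
top blue_pot [(array([ 0.4249, -0.2133,  0.005 ]), 0.55)]
```

View pics/c5.png

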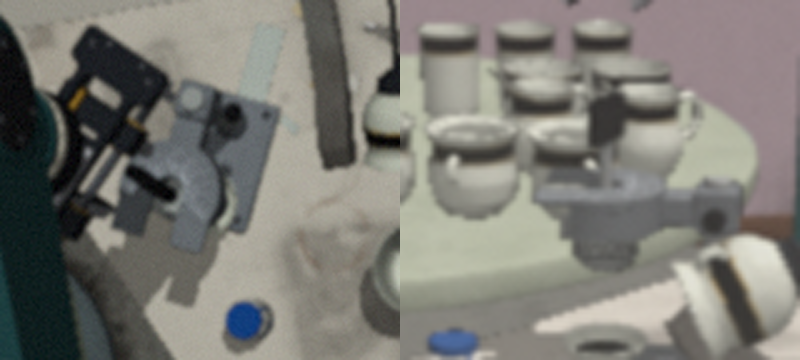

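The released sieve hangs upright in the collar, with its grip at crop (605,120) and at about 203 mm. The gripper is clear and the other things haven't moved.

```bash
python3 -c "
from bench import robot
print(robot.close_job())"
```

```text
the job is handed in; nothing more can be done
None
```

The sieve is locked in the stand's collar and hangs there released, about 21 s into the 72 s limit. Forces stayed below about 12 N, the bystanders I re-checked (white pot, white cup, blue pot) had not moved, and the job is handed in.

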